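# Gauge the condenser collars and pull out the tight one

### The job

Three adapter collars for the microscope stand in the rack, and one of them has a bore that is too tight. Keeping hold of the plug gauge, try it gently in each collar in turn, starting at the end of the rack with the short dark stud, pushing it straight down as far as it goes without forcing: in a good collar it goes home until its flange meets the collar, in the tight one it stops partway. Then stand the gauge back in its stand and set the tight collar down upright in the white tray without dropping it; leave the two good collars in their nests and everything else where it is.

Things in the scene. Friction and masses are not known exactly. Their poses are not given: they have to be found in the camera images.
- rack: Fixed grey rack plate, 88 mm wide (x), 16 mm high, from y = -126 to +146 mm. Origin: on its underside below the middle nest. Three round nests (recesses of 52 mm diameter, 8 mm deep) at y = +78, 0, -78 mm, one loose aluminium collar standing upright in each. A dark steel stud (16 mm diameter, 14 mm high) stands on its top at y = +128 mm, beside nest 1.
- nest_1 (a point): Centre of the floor of nest 1, the one next to the stud; axes as the rack's. Each nest holds a ring-shaped collar: 46 mm outside diameter, 38 mm high, about 130 g, its base on the nest floor, its top 38 mm above this point and 30 mm above the rack's top. It has 3 mm play all round and may stand up to 2.5 mm off the nest's centre.
- nest_2 (a point): Centre of the floor of nest 2, the middle one; as nest_1. All three collars look alike from above: a 22 mm bore with a plain mouth edge and a 14 mm hole below. In the two good ones the 22 mm bore is 30 mm deep, in the tight one it narrows to 14 mm at 12 mm depth. Which nest holds the tight one changes.
- nest_3 (a point): Centre of the floor of nest 3, farthest from the stud; as nest_1. In a good collar the gauge goes in 26 mm until its flange meets the collar's top; in the tight one its tip stops 12 mm below the collar's top. Gauge and collars are rigid metal: pressing with over 25 N counts as forcing.
- gauge: Steel plug gauge, loose, 150 g, upright in the stand. Origin: centre of the tip's lower face; z up. Pin 20 mm diameter, 26 mm long, tip tapered (17 mm at the end face, full 20 mm from 2.5 mm up); flange 32 mm diameter from 26 to 31 mm; flat handle from 31 to 85 mm, 22 mm wide along its x and 14 mm thick along its y (grip it across y).
- stand: Fixed grey block 64 x 64 mm, 40 mm high, origin at the centre of its underside, with a vertical 26 mm hole, 34 mm deep, in its middle. The gauge stands in it with its flange on the block's top (tip 26 mm below the top).
- stand_mouth (a point): Centre of the mouth of the stand's hole, at the block's top.
- tray: Fixed shallow white tray for rejected parts, 160 x 160 mm outside, walls 4 mm thick and 24 mm high, floor 4 mm thick. Origin: centre of its underside.
- jar: Bystander: loose clear specimen jar with a green cap, 52 mm diameter, 50 mm high. Origin: centre of its underside.
- slide_box: Bystander: loose blue slide box, 50 x 90 mm, 32 mm high. Origin: centre of its underside.
- stage_plate: Bystander: loose dark steel stage plate, 70 x 90 mm, 6 mm thick, with a 40 mm hole, lying flat. Origin: centre of its underside.
There are look-alikes about, which are no part of the job. Several things look just like the tray: the one meant starts farthest to the robot's right.

How it is judged:
By the outcome, as a careful person would: the job done as asked, in the order asked, and still so for the second after the job is handed in, with the robot touching nothing.
It also fails if it takes over 72 s, if anything falls off the work surface, if the arm or the gripper's body presses on something with over 40 N, if the wrist force passes 120 N, or if a joint passes its speed limit or range.

### The arm

A 6-joint arm with a two-finger parallel gripper is mounted at the origin on the work surface. World frame = base frame: x ahead of the robot, y to its left, z up, the work surface at z = 0. Lengths are in m, angles in rad, forces in N, time in s.
With the tool pointing down it reaches from about 0.35 to 0.875 m from the base axis. Payload 4.2 kg.
Tool frame: the origin (TCP) lies where the fingers leave the gripper's body, on its centre line; the fingertips stand ctrl.tip_reach ahead of it and the grasp point (between the pads) lies 54 mm ahead of it (ctrl.tip_reach is the distance from the TCP to the fingertips, in m); z points along the fingers, y is the direction in which the jaws open and shut (so a half turn about z gives the same grasp; the last joint's range is limited). The gripper opens to 85 mm and grips with 20 to 120 N. Pads are 22 mm wide; open, the fingers measure 114 mm over their backs; the gripper's body (76 mm by 85 mm) begins 54 mm behind the grasp point. The pads swing forward as they close: fully open they stand 13 mm farther back than shut.
Start: joints at [1.586, 0.385, 0.008, 0, -1.194, -0.259], TCP at [0.151, 0.607, 0.304] pointing down, gripper open.
Joint ranges: [-3.14, 3.14], [-1.21, 2.06], [-1.07, 1.41], [-3.16, 2.05], [-2.99, -0.16], [-3.1, 3.1]. Speed limits (rad/s): [2.79, 2.79, 3.14, 3.14, 3.14, 3.14].

### API

Orientations are given as a rotation vector (axis times angle).
In Python, from plant import status, read_camera, camera_model, order, ctrl gives the robot as it stands. The module is installed in compiled form; this text tells all that it offers.
- The arm moves only by the shell command python3 -m handwheel 'ROWS' [OPENING]. ROWS is JSON, a list of rows, each a list of 2 entries, a list of its own where there are three numbers: the shift along the world's x, y, z in mm, then the turn, a rotation vector about the world's x, y, z in degrees. In form: [[[tx, ty, tz], [rx, ry, rz]], ...]. A call has 1 to 10 rows; each row is the pose to reach, as a shift and turn from the pose commanded when the call began; what a row does not reach only later rows make up. A row lasts 1/12 s, in which the tool goes at most 41.7 mm and 7.16 degrees, less where a joint would pass 70% of its speed; a pose out of reach is approached as far as the arm can. A call with a gripper value outside its range is refused whole. OPENING is the finger opening in mm, from 0 to 85.4, set as the call begins (- or left out, the last holds). The fingers move at their own pace and stop on an object; the grip force is fixed at half the most. Time passes only in rows, so rows that repeat a pose let the fingers close. It gives the time, the measured TCP pose, the force and the opening at its end, in the units of the state.
- status.get_obs(): the state, without advancing time (a new reading comes with each control period).
- read_camera(name): name is "side" or "top" or "wrist"; returns the picture (400x640x3 uint8, red, green, blue); there is no depth.
- camera_model(name): a dict with "fov_y" (degrees; the focal length in pixels is half the picture's height over the tangent of half this angle, whatever the lens; pixels are square), "cx", "cy" (the principal point, pixels), "xyz" and "rotation" of the camera in the world. Camera axes: x right, y up, looking along -z (the intrinsics and any distortion apply to the point x, -y, -z); pixel columns grow to the right and rows downward; lengths in m; the calibration is good to about 2 mm. A picture is of the moment at which its call begins: read the wrist's pose just before it. camera_model takes no time and is no camera call; for the wrist camera it gives the pose at the moment of the call.
- order.job_done(): hands the job in, once; it reports no verdict.
The state is a dict: "t": time; "joints": joint angles; "joint_vel": joint speeds; "effort": joint torques, N m; "ee_pos": TCP position; "eef_rot": TCP orientation; "ft_force": force on the tool from outside, world axes, zero at the start; "moment": the same for the moment, N m; "grip_width": opening from 0.0 (shut) to 1.0 (fully open).
Only numpy, scipy, OpenCV 4.12 (cv2) and the standard library are available. Lean on these libraries where they do the work, as an engineer would, in place of code of your own. Each camera call takes 0.05 s, during which the arm holds its last target. There are 200 camera calls.

## Working session

There is one attempt and no reset: what is moved stays moved. The work goes in short steps, Python scripts to look and compute and a shell command to move; the robot and the scene stay as the last step left them, time stands still between calls to the robot, and variables do not carry over. Pictures are saved under pics/ and viewed, about 8 in all and at most 12, crops included, and the job is handed in when it is done.

```bash
mkdir -p pics
python3 - <<'E'
from plant import status, read_camera, camera_model, ctrl
import cv2,numpy as np
o=status.get_obs();print(o['t'],o['ee_pos'],o['eef_rot'],o['grip_width'],ctrl.tip_reach)
for n in ['side','top','wrist']:
    print(n,camera_model(n))
    im=read_camera(n);cv2.imwrite(f'pics/{n}0.png',im[:,:,::-1])
E
```

```text
0.0 [0.15073535 0.60610635 0.30280936] [ 3.11605395e+00 -3.82011573e-01 -2.89633266e-04] 0.9994502321858859 0.0726
side {'fov_y': 57.16682195056318, 'cx': 318.99217782066495, 'cy': 208.97944390489397, 'xyz': array([0.36884031, 0.5696988 , 0.57925247]), 'rotation': array([ 0.16170801, -1.17535442, -2.62725527])}
top {'fov_y': 55.25094202092913, 'cx': 318.4341985242785, 'cy': 201.5980425322289, 'xyz': array([ 0.35615262, -0.01480555,  0.80582529]), 'rotation': array([ 0.18269729, -0.17295884, -1.56567939])}
wrist {'fov_y': 69.0485826371231, 'cx': 318.3940100795553, 'cy': 195.95309631496363, 'xyz': array([0.2249555 , 0.58832393, 0.37348869]), 'rotation': array([-0.21645142,  0.27371111, -1.79878577])}
```

View pics/top0.png

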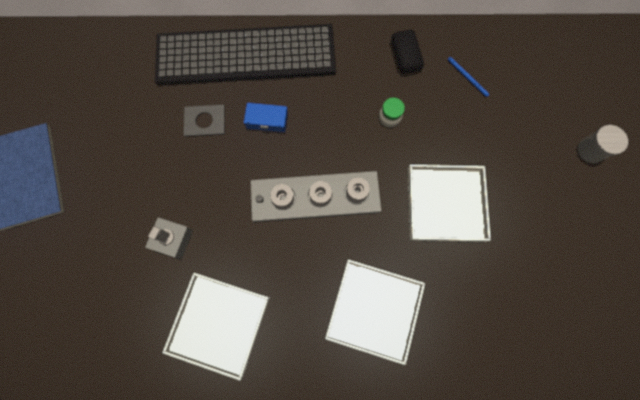

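View pics/side0.png

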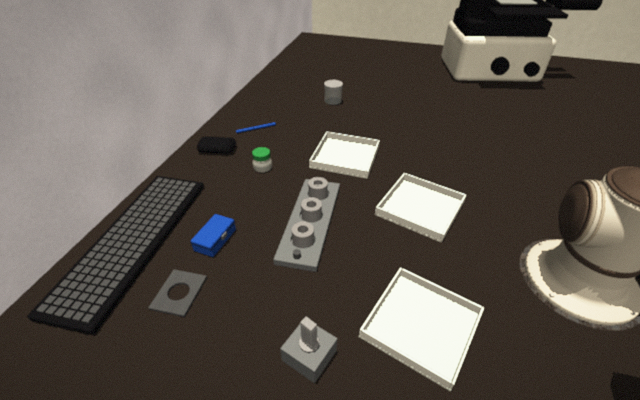

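```bash
cat > h.py <<'E'
from plant import status, read_camera, camera_model, ctrl
import cv2,numpy as np
from scipy.spatial.transform import Rotation as R
def ray(n,uv,z,m=None):
    m=m or camera_model(n); f=200/np.tan(np.radians(m['fov_y']/2))
    d=R.from_rotvec(m['rotation']).apply([(uv[0]-m['cx'])/f,-(uv[1]-m['cy'])/f,-1]); c=m['xyz']
    return (c+d*(z-c[2])/d[2])[:3]
def proj(n,p,m=None):
    m=m or camera_model(n); f=200/np.tan(np.radians(m['fov_y']/2))
    q=R.from_rotvec(m['rotation']).inv().apply(np.array(p)-m['xyz'])
    return np.array([m['cx']-f*q[0]/q[2],m['cy']+f*q[1]/q[2]])
def shot(n,name):
    m=camera_model(n); im=read_camera(n)[:,:,::-1].copy(); cv2.imwrite(f'pics/{name}.png',im); return im,m
def st():
    o=status.get_obs(); r=R.from_rotvec(o['eef_rot']).as_matrix()
    print('t%.2f'%o['t'],'pos',np.round(o['ee_pos']*1000,1),'F',np.round(o['ft_force'],1),'M',np.round(o['moment'],2),'w%.3f'%o['grip_width'],'yaw of jaw %.1f'%np.degrees(np.arctan2(r[1,1],r[0,1])),'z',np.round(r[:,2],3))
E
python3 - <<'E'
from h import *
np.set_printoptions(precision=4,suppress=True)
st()
for s,z,ps in [('rack',.016,[(250,180),(378,172),(381,212),(252,220)]),('collars',.046,[(282,196),(320,193),(358,189)]),('stud',.03,[(259,198)]),('stand',.04,[(160,219),(188,231),(176,257),(147,246)]),
 ('tray',.024,[(408,165),(486,165),(491,242),(411,241)]),('jar',.05,[(393,108)]),('gaugetop',.099,[(160,236)])]:
    P=np.array([ray('top',p,z) for p in ps]);print(s,P[:,:2].tolist() if 0 else P[:,:2].round(4).tolist(),P.mean(0))
im=cv2.imread('pics/top0.png')
a=cv2.resize(im[200:280,120:220],None,fx=5,fy=5,interpolation=cv2.INTER_CUBIC)
s=cv2.imread('pics/side0.png');b=cv2.resize(s[300:380,270:350],None,fx=5,fy=5,interpolation=cv2.INTER_CUBIC)
w=cv2.imread('pics/wrist0.png')
cv2.imwrite('pics/c1.png',np.vstack([np.hstack([a,b[:, :300]]),]))
E
```

```text
t0.15 pos [150.8 606.2 303. ] F [ 1.3 -0.1  0.3] M [-0.    0.04  0.04] w0.999 yaw of jaw -104.0 z [-0.    -0.002 -1.   ]
rack [[0.5862, 0.1371], [0.6033, -0.1386], [0.5153, -0.1417], [0.4989, 0.1296]] [ 0.5509 -0.0034  0.016 ]
collars [[0.5432, 0.0644], [0.5493, -0.0134], [0.5575, -0.0915]] [ 0.55   -0.0135  0.046 ]
stud [[0.543, 0.1141]] [0.543  0.1141 0.03  ]
stand [[0.4971, 0.3132], [0.4723, 0.2541], [0.42, 0.2741], [0.4421, 0.3343]] [0.4579 0.2939 0.04  ]
tray [[0.6162, -0.2022], [0.6156, -0.3689], [0.4505, -0.3626], [0.4529, -0.1995]] [ 0.5338 -0.2833  0.024 ]
jar [[0.7361, -0.1707]] [ 0.7361 -0.1707  0.05  ]
gaugetop [[0.4541, 0.285]] [0.4541 0.285  0.099 ]
```

View pics/c1.png

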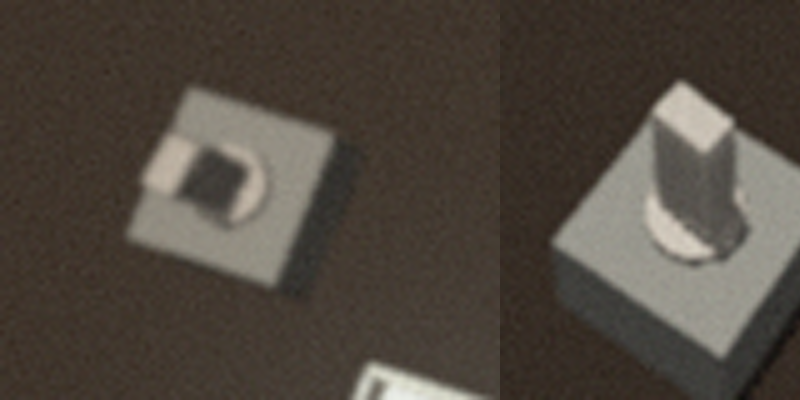

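View pics/wrist0.png

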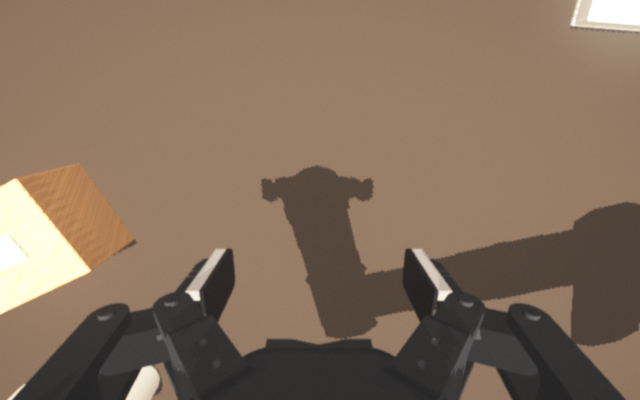

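```bash
python3 -m handwheel '[[[35,-36,0],[0,0,-4]],[[62,-64,-5],[0,0,-8]],[[90,-93,-10],[0,0,-13]],[[118,-122,-20],[0,0,-13]],[[146,-151,-30],[0,0,-13]],[[174,-180,-40],[0,0,-13]],[[202,-209,-50],[0,0,-13]],[[230,-238,-60],[0,0,-13]],[[258,-267,-70],[0,0,-13]],[[286,-296,-70],[0,0,-13]]]'; python3 -m handwheel '[[[17,-18,0],[0,0,0]],[[17,-18,0],[0,0,0]],[[17,-18,0],[0,0,0]],[[17,-18,0],[0,0,0]]]'
python3 - <<'E'
from h import *
st(); im,m=shot('wrist','w1'); st()
print(ray('top',(154.4,232.6),.099),[proj('wrist',p,m) for p in [(.4541,.289,.099),(.458,.294,.04)]])
E
```

```text
t: 0.98
ee_pos: [0.4351, 0.3101, 0.232]
eef_rot: [3.052, -0.732, -0.003]
ft_force: [0.3, 0.7, -1.2]
grip_width: 1.0
t: 1.32
ee_pos: [0.4518, 0.2945, 0.2338]
eef_rot: [3.055, -0.733, -0.0]
ft_force: [-0.2, -0.7, -0.6]
grip_width: 1.0
t1.32 pos [451.8 294.5 233.8] F [-0.2 -0.7 -0.6] M [-0.02  0.02  0.02] w1.000 yaw of jaw -117.0 z [-0. -0. -1.]
t1.37 pos [451.5 294.9 233.9] F [-1.1  0.3  0.2] M [-0.01 -0.02 -0.05] w0.999 yaw of jaw -116.9 z [-0.  0. -1.]
[0.46047082 0.29605321 0.099     ] [array([324.15363659, 205.31364469]), array([316.37181336, 183.39893126])]
```

View pics/w1.png

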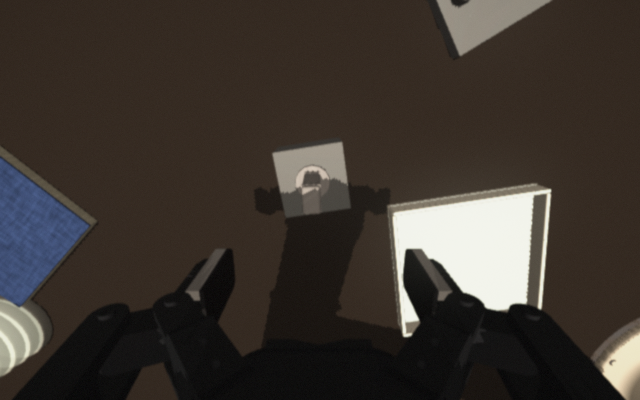

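Run:
```python
from h import *
im=cv2.imread('pics/w1.png')
c=cv2.resize(im[135:225,260:365],None,fx=7,fy=6.6,interpolation=cv2.INTER_CUBIC)
c=np.clip(255*(c/255.)**.55,0,255).astype('u1')
cv2.imwrite('pics/w1c.png',c)
```

```text
(no output)
```

View pics/w1c.png

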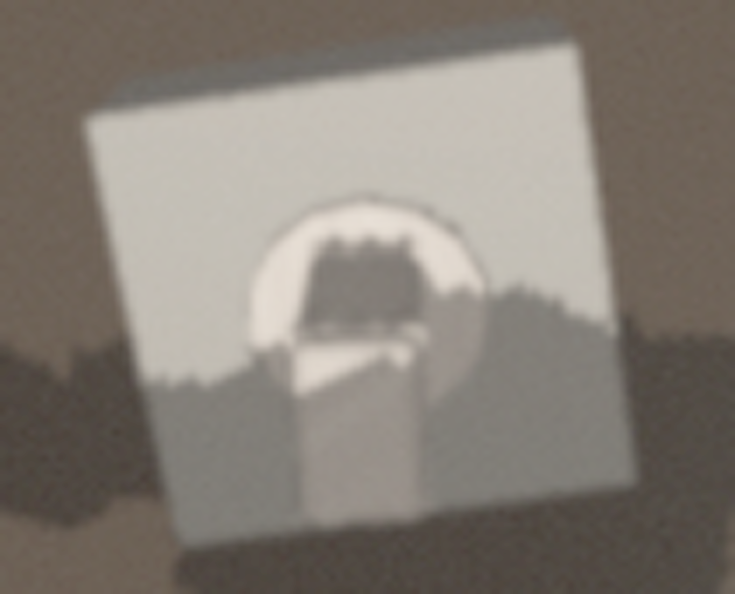

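Run:
```python
from h import *
m=camera_model('wrist')
g=lambda x,y:(260+x/7-.45,135+y/6.6-.45)
for p,z in [((361,430),.099),((369,297),.04),((368,310),.045)]: print(ray('wrist',g(*p),z,m))
H=[ray('wrist',g(*p),.099,m) for p in [(293,343),(425,332),(420,520),(303,522)]]
for a,b in [(0,3),(1,2),(0,1),(3,2)]:
    d=(H[b]-H[a])*1000;print(d[:2].round(1),np.degrees(np.arctan2(d[1],d[0])))
st()
```

```text
[0.46214475 0.29615248 0.099     ]
[0.46278542 0.29623379 0.04      ]
[0.46226002 0.29653654 0.045     ]
[-19.3   9. ] 155.0156373036186
[-19.6  10.5] 151.8311205552697
[ -5.1 -12.9] -111.65398323448065
[ -5.5 -11.4] -115.77211789559679
t1.37 pos [451.5 294.9 233.9] F [-1.1  0.3  0.2] M [-0.01 -0.02 -0.05] w0.999 yaw of jaw -116.9 z [-0.  0. -1.]
```

```bash
python3 -m handwheel '[[[10.7,1.4,-10],[0,0,2.5]],[[10.7,1.4,-30],[0,0,2.5]],[[10.7,1.4,-55],[0,0,2.5]],[[10.7,1.4,-80],[0,0,2.5]],[[10.7,1.4,-97],[0,0,2.5]],[[10.7,1.4,-106],[0,0,2.5]],[[10.7,1.4,-106],[0,0,2.5]],[[10.7,1.4,-106],[0,0,2.5]]]' 50; python3 -m handwheel '[[[0,0,0],[0,0,0]],[[0,0,0],[0,0,0]],[[0,0,0],[0,0,0]],[[0,0,0],[0,0,0]],[[0,0,0],[0,0,0]],[[0,0,0],[0,0,0]]]' 0;  python3 - <<'E'
from h import *
st()
E
```

```text
t: 2.03
ee_pos: [0.4625, 0.2968, 0.1283]
eef_rot: [-3.071, 0.663, -0.001]
ft_force: [1.3, -0.5, 0.6]
grip_width: 0.589
t: 2.53
ee_pos: [0.4631, 0.2963, 0.1293]
eef_rot: [-3.069, 0.665, -0.002]
ft_force: [-1.3, 0.4, 6.1]
grip_width: 0.155
t2.53 pos [463.1 296.3 129.3] F [-1.3  0.4  6.1] M [ 0.02  0.56 -0.  ] w0.155 yaw of jaw -114.4 z [ 0.002  0.001 -1.   ]
```

```bash
python3 -m handwheel '[[[0,0,10],[0,0,0]],[[0,0,30],[0,0,0]],[[0,0,60],[0,0,0]],[[0,-10,90],[0,0,0]],[[0,-35,115],[0,0,0]],[[0,-70,130],[0,0,0]],[[0,-105,130],[0,0,0]],[[0,-140,130],[0,0,0]],[[0,-175,130],[0,0,0]],[[0,-210,130],[0,0,0]]]'; python3 -m handwheel '[[[0,-35,0],[0,0,0]],[[0,-65,0],[0,0,0]],[[0,-85,0],[0,0,0]],[[0,-90,0],[0,0,0]],[[0,-90,0],[0,0,0]],[[0,-90,0],[0,0,0]]]';  python3 - <<'E'
from h import *
st(); im,m=shot('wrist','w2'); 
for p in [(.543,.064,.046),(.549,-.0134,.046),(.5575,-.0915,.046)]: print(proj('wrist',p,m))
E
```

```text
t: 3.37
ee_pos: [0.4618, 0.084, 0.2583]
eef_rot: [-3.07, 0.666, 0.0]
ft_force: [0.6, -0.6, -1.3]
grip_width: 0.162
t: 3.87
ee_pos: [0.4626, -0.0041, 0.2581]
eef_rot: [-3.07, 0.667, -0.0]
ft_force: [-1.0, 0.5, -0.9]
grip_width: 0.155
t3.87 pos [462.6  -4.1 258.1] F [-1.   0.5 -0.9] M [ 0.01 -0.07 -0.01] w0.155 yaw of jaw -114.5 z [ 0.  0. -1.]
[219.72359221 139.00637023]
[289.34436031  97.74489085]
[364.76737973  49.64736153]
```

View pics/w2.png

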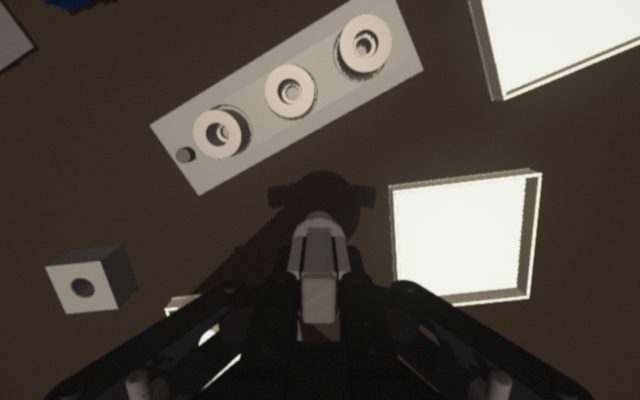

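Run:
```python
from h import *
m=camera_model('wrist'); im=cv2.imread('pics/w2.png'); g=cv2.GaussianBlur(im,(3,3),0).min(2)
print(proj('wrist',(.4625,.2963,.04),m))
P=[]
for c in [(219,133),(290,91),(363,43)]:
    x,y=c; w=g[max(y-40,0):y+40,x-40:x+40]
    ref=np.percentile(w,90)
    for th in (.85,.93):
        b=(w>ref*th).astype('u1'); cs,_=cv2.findContours(b,cv2.RETR_EXTERNAL,cv2.CHAIN_APPROX_NONE)
        k=cv2.convexHull(max(cs,key=cv2.contourArea)); e=cv2.fitEllipse(k); uv=np.array(e[0])+(x-40,max(y-40,0))
        p=ray('wrist',uv,.046,m); print(ref,uv.round(1),np.round(e[1],1),(p*1000).round(1))
    P.append(p)
print(np.linalg.norm(P[1]-P[0]),np.linalg.norm(P[2]-P[1]))
```

```text
[ 82.29406339 286.89244642]
162.0 [215.7 133.7] [46.  52.3] [548.9  65.5  46. ]
162.0 [216.4 133.5] [44.  49.3] [548.8  64.8  46. ]
179.0 [297.4  82.3] [53.3 79.5] [558.1 -25.4  46. ]
179.0 [288.9  89.9] [47.7 51.1] [555.5 -15.5  46. ]
177.0 [365.8  42. ] [52.2 57.9] [563. -94.  46.]
177.0 [365.3  42.4] [49.8 56. ] [562.9 -93.5  46. ]
0.08056955280710423 0.07836546795416002
```

```bash
cat >> h.py <<'E'
def fitring(im,m,p0,z=.046,rng=.008,ro=.023,ri=.011):
    g=cv2.GaussianBlur(im,(0,0),.8).astype(np.float32).mean(2); a=np.linspace(0,2*np.pi,72,endpoint=False); C=np.c_[np.cos(a),np.sin(a),0*a]
    f=200/np.tan(np.radians(m['fov_y']/2)); Ri=R.from_rotvec(m['rotation']).inv()
    def smp(c,r):
        q=Ri.apply(np.array([c[0],c[1],z])+r*C-m['xyz']); u=np.float32(m['cx']-f*q[:,0]/q[:,2]); v=np.float32(m['cy']+f*q[:,1]/q[:,2])
        return cv2.remap(g,u[None],v[None],cv2.INTER_LINEAR)[0]
    def sc(c): return np.clip(smp(c,ro-.0012)-smp(c,ro+.0012),-5,40).mean()+np.clip(smp(c,ri+.0012)-smp(c,ri-.0012),-5,40).mean()
    best=None;c=np.array(p0[:2],float);
    for step in (.001,.00025):
        n=int(rng/step) if step>.0005 else 6
        best=max(((sc(c+np.array([i,j])*step),i,j) for i in range(-n,n+1) for j in range(-n,n+1)))
        c=c+np.array(best[1:])*step
    return c,best[0]
E
python3 - <<'E'
from h import *
m=camera_model('wrist'); im=cv2.imread('pics/w2.png');P=[]
for p in [(.5489,.063),(.5555,-.0155),(.563,-.0935)]:
    c,s=fitring(im,m,p); P.append(c); print((c*1000).round(1),s,proj('wrist',[*c,.046],m).round(1))
print(np.linalg.norm(P[1]-P[0]),np.linalg.norm(P[2]-P[1]))
t=cv2.imread('pics/top0.png'); mt=camera_model('top')
for p in P: c,s=fitring(t,mt,p); print('top',(c*1000).round(1),s)
E
```

```text
[547.9  64.5] 64.528015 [217.2 134.3]
[554.  -15.2] 63.14679 [289.4  91.5]
[562.  -93.2] 59.40341 [365.4  43.5]
0.07998295130838821 0.07840918313565062
top [546.7  66. ] 46.78801
top [552.8 -13.5] 47.569283
top [560.8 -92. ] 41.09675
```

```bash
python3 -m handwheel '[[[15,12,-5],[0,0,0]],[[40,32,-20],[0,0,0]],[[65,52,-45],[0,0,0]],[[80,65,-65],[0,0,0]],[[85.2,68.8,-78],[0,0,0]],[[85.2,68.8,-84],[0,0,0]],[[85.2,68.8,-84],[0,0,0]],[[85.2,68.8,-84],[0,0,0]]]';  python3 - <<'E'
from h import *
st(); im,m=shot('wrist','w3'); i2,_=shot('side','s3')
c,s=fitring(i2,camera_model('side'),(.5479,.0645));print((c*1000).round(1),s)
a=cv2.resize(im[120:320,200:440],(600,500)); print(proj('wrist',(.5479,.0645,.046),m))
u=proj('side',(.5479,.0645,.06)).astype(int);print(u)
b=cv2.resize(i2[u[1]-62:u[1]+62,u[0]-25:u[0]+25],(200,500),interpolation=cv2.INTER_CUBIC); cv2.imwrite('pics/c3.png',np.hstack([a,b]))
E
```

```text
t: 4.58
ee_pos: [0.5475, 0.065, 0.1741]
eef_rot: [3.07, -0.664, -0.001]
ft_force: [0.9, -0.7, -2.0]
grip_width: 0.157
t4.58 pos [547.5  65.  174.1] F [ 0.9 -0.7 -2. ] M [-0.03  0.03  0.03] w0.157 yaw of jaw -114.4 z [-0.001 -0.    -1.   ]
[557.4  72.8] 13.074644
[319.355559   213.40257308]
[302 223]
```

View pics/c3.png

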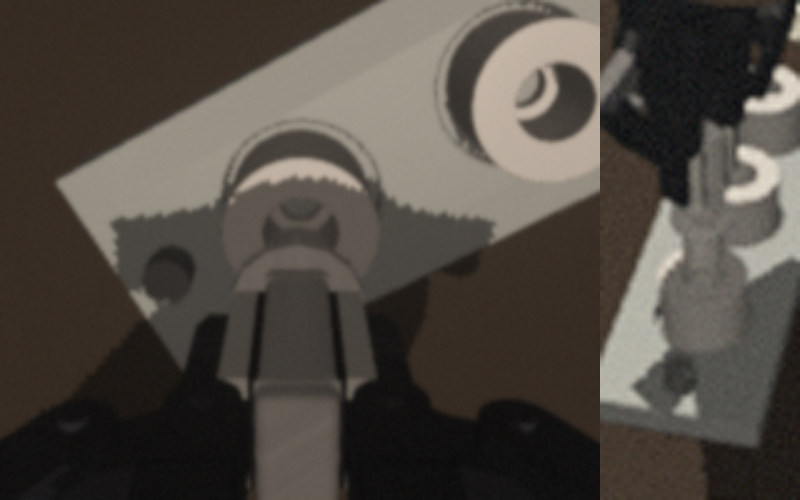

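```bash
python3 -m handwheel '[[[0,0,-5],[0,0,0]],[[0,0,-9],[0,0,0]],[[0,0,-12],[0,0,0]],[[0,0,-14],[0,0,0]],[[0,0,-16],[0,0,0]],[[0,0,-17],[0,0,0]],[[0,0,-17],[0,0,0]]]'
python3 - <<'E'
from h import *
st()
E
```

```text
t: 5.27
ee_pos: [0.5479, 0.0645, 0.1567]
eef_rot: [3.07, -0.666, -0.0]
ft_force: [0.3, -0.7, -2.0]
grip_width: 0.158
t5.27 pos [547.9  64.5 156.7] F [ 0.3 -0.7 -2. ] M [-0.15 -0.12 -0.01] w0.158 yaw of jaw -114.5 z [-0. -0. -1.]
```

```bash
python3 -m handwheel '[[[0,0,-2],[0,0,0]],[[0,0,-4],[0,0,0]],[[0,0,-6],[0,0,0]],[[0,0,-7.5],[0,0,0]],[[0,0,-9],[0,0,0]],[[0,0,-10],[0,0,0]],[[0,0,-10],[0,0,0]]]'
python3 - <<'E'
from h import *
st()
E
```

```text
t: 5.85
ee_pos: [0.5477, 0.0646, 0.1467]
eef_rot: [3.07, -0.666, -0.001]
ft_force: [0.4, -0.6, -1.9]
grip_width: 0.155
t5.85 pos [547.7  64.6 146.7] F [ 0.4 -0.6 -1.9] M [-0.15 -0.07  0.04] w0.155 yaw of jaw -114.5 z [-0.001 -0.    -1.   ]
```

```bash
python3 -m handwheel '[[[0,0,-3],[0,0,0]],[[0,0,-6],[0,0,0]],[[0,0,-8],[0,0,0]],[[0,0,-9.5],[0,0,0]],[[0,0,-10.5],[0,0,0]],[[0,0,-11.5],[0,0,0]],[[0,0,-12],[0,0,0]],[[0,0,-12],[0,0,0]],[[0,0,-12],[0,0,0]]]'
python3 - <<'E'
from h import *
st()
E
```

```text
t: 6.6
ee_pos: [0.5478, 0.0646, 0.1353]
eef_rot: [-3.07, 0.666, -0.0]
ft_force: [-0.5, -0.9, 2.3]
grip_width: 0.156
t6.60 pos [547.8  64.6 135.3] F [-0.5 -0.9  2.3] M [-0.11  0.4   0.03] w0.156 yaw of jaw -114.5 z [ 0.  0. -1.]
```

```bash
python3 -m handwheel '[[[0,0,-1.5],[0,0,0]],[[0,0,-1.5],[0,0,0]],[[0,0,-1.5],[0,0,0]]]'; python3 -m handwheel '[[[0,0,6],[0,0,0]],[[0,0,16],[0,0,0]],[[0,0,30],[0,0,0]],[[0,0,42],[0,0,0]],[[2,-22,48],[0,0,0]],[[4,-48,48],[0,0,0]],[[5.5,-70,44],[0,0,0]],[[6.2,-79.8,40],[0,0,0]],[[6.2,-79.8,40],[0,0,0]],[[6.2,-79.8,40],[0,0,0]]]'
python3 - <<'E'
from h import *
st(); im,m=shot('wrist','w4')
c,s=fitring(im,m,(.562,-.0932));print((c*1000).round(1),s)
c,s=fitring(im,m,(.5478,.0646));print((c*1000).round(1),s)
E
```

```text
t: 6.85
ee_pos: [0.5479, 0.0646, 0.1353]
eef_rot: [3.07, -0.665, 0.001]
ft_force: [-4.2, -0.9, 10.5]
grip_width: 0.156
t: 7.68
ee_pos: [0.554, -0.0154, 0.1732]
eef_rot: [3.07, -0.668, -0.001]
ft_force: [0.3, 0.8, -1.7]
grip_width: 0.154
t7.68 pos [554.  -15.4 173.2] F [ 0.3  0.8 -1.7] M [0.04 0.02 0.04] w0.154 yaw of jaw -114.5 z [-0.001  0.    -1.   ]
[561.5 -93.7] 62.84492
[547.   65.1] 55.098747
```

```bash
python3 -m handwheel '[[[0,0,-4],[0,0,0]],[[0,0,-8],[0,0,0]],[[0,0,-11],[0,0,0]],[[0,0,-13],[0,0,0]],[[0,0,-15],[0,0,0]],[[0,0,-17],[0,0,0]],[[0,0,-17],[0,0,0]]]';python3 -m handwheel '[[[0,0,0],[0,0,0]]]'
```

```text
t: 8.32
ee_pos: [0.554, -0.0151, 0.156]
eef_rot: [3.07, -0.666, -0.001]
ft_force: [-0.6, -0.1, -2.0]
grip_width: 0.154
t: 8.4
ee_pos: [0.554, -0.0152, 0.1562]
eef_rot: [3.07, -0.666, -0.001]
ft_force: [0.6, -1.0, -1.4]
grip_width: 0.154
```

```bash
python3 -m handwheel '[[[0,0,-2],[0,0,0]],[[0,0,-4],[0,0,0]],[[0,0,-6],[0,0,0]],[[0,0,-7.5],[0,0,0]],[[0,0,-8.5],[0,0,0]],[[0,0,-9.5],[0,0,0]],[[0,0,-9.5],[0,0,0]],[[0,0,-9.5],[0,0,0]]]'
```

```text
t: 9.07
ee_pos: [0.554, -0.0152, 0.1469]
eef_rot: [3.07, -0.666, -0.0]
ft_force: [-0.5, -0.4, -2.4]
grip_width: 0.158
```

```bash
python3 -m handwheel '[[[0,0,-3],[0,0,0]],[[0,0,-6],[0,0,0]],[[0,0,-8],[0,0,0]],[[0,0,-9.5],[0,0,0]],[[0,0,-10.5],[0,0,0]],[[0,0,-11.5],[0,0,0]],[[0,0,-12.5],[0,0,0]],[[0,0,-13.5],[0,0,0]],[[0,0,-13.5],[0,0,0]]]'
```

```text
t: 9.82
ee_pos: [0.5541, -0.0152, 0.1353]
eef_rot: [3.07, -0.665, 0.001]
ft_force: [-2.6, -0.5, 8.9]
grip_width: 0.157
```

```bash
python3 -m handwheel '[[[0,0,6],[0,0,0]],[[0,0,16],[0,0,0]],[[0,0,30],[0,0,0]],[[0,0,42],[0,0,0]],[[2,-22,48],[0,0,0]],[[4,-48,48],[0,0,0]],[[6.5,-70,44],[0,0,0]],[[7.7,-78.2,40],[0,0,0]],[[7.7,-78.2,40],[0,0,0]],[[7.7,-78.2,40],[0,0,0]]]';  python3 -m handwheel '[[[0,0,-4],[0,0,0]],[[0,0,-8],[0,0,0]],[[0,0,-11],[0,0,0]],[[0,0,-13],[0,0,0]],[[0,0,-15],[0,0,0]],[[0,0,-17],[0,0,0]],[[0,0,-17],[0,0,0]],[[0,0,-17],[0,0,0]]]'
```

```text
t: 10.65
ee_pos: [0.5615, -0.0935, 0.1733]
eef_rot: [3.07, -0.667, -0.001]
ft_force: [-1.0, -1.1, -1.9]
grip_width: 0.157
t: 11.32
ee_pos: [0.5618, -0.0933, 0.1563]
eef_rot: [-3.07, 0.666, 0.0]
ft_force: [0.0, 0.1, -2.2]
grip_width: 0.156
```

Expect a stop at TCP z ≈ 149.3 if tight.

```bash
python3 -m handwheel '[[[0,0,-2],[0,0,0]],[[0,0,-4],[0,0,0]],[[0,0,-5.5],[0,0,0]],[[0,0,-6.5],[0,0,0]],[[0,0,-7.3],[0,0,0]],[[0,0,-8],[0,0,0]],[[0,0,-8.5],[0,0,0]],[[0,0,-8.5],[0,0,0]],[[0,0,-8.5],[0,0,0]]]'
```

```text
t: 12.07
ee_pos: [0.5618, -0.0934, 0.1492]
eef_rot: [3.07, -0.665, 0.001]
ft_force: [-2.6, -0.1, 4.3]
grip_width: 0.157
```

```bash
python3 -m handwheel '[[[0,0,6],[0,0,0]],[[0,0,16],[0,0,0]],[[0,0,34],[0,0,0]],[[0,0,58],[0,0,0]],[[-4,16,77],[0,0,0]],[[-12,46,77],[0,0,0]],[[-20,80,77],[0,0,0]],[[-29,115,77],[0,0,0]],[[-38,150,77],[0,0,0]],[[-47,186,77],[0,0,0]]]'
python3 - <<'E'
from h import *
st(); im,m=shot('wrist','w5')
for p in [(.5618,-.0934),(.554,-.0152)]:
  c,s=fitring(im,m,p);print((c*1000).round(1),s)
E
python3 -m handwheel '[[[-9,36,0],[0,0,0]],[[-18,72,0],[0,0,0]],[[-27,108,0],[0,0,0]],[[-36,144,0],[0,0,0]],[[-44,176,0],[0,0,0]],[[-50,197,0],[0,0,0]],[[-51.8,203.7,0],[0,0,0]],[[-51.8,203.7,0],[0,0,0]],[[-51.8,203.7,0],[0,0,0]]]'
```

```text
t: 12.9
ee_pos: [0.514, 0.094, 0.2257]
eef_rot: [-3.069, 0.667, -0.001]
ft_force: [1.4, 0.3, -2.4]
grip_width: 0.15
t12.90 pos [514.   94.  225.7] F [ 1.4  0.3 -2.4] M [ 0.05 -0.12  0.04] w0.150 yaw of jaw -114.5 z [ 0.001  0.001 -1.   ]
[561.3 -92.9] 65.68943
[553.5 -14.7] 66.370605
t: 13.7
ee_pos: [0.4628, 0.296, 0.225]
eef_rot: [3.07, -0.665, -0.001]
ft_force: [0.5, -1.1, -1.4]
grip_width: 0.156
```

```bash
python3 -m handwheel '[[[0,0,-20],[0,0,0]],[[0,0,-45],[0,0,0]],[[0,0,-60],[0,0,0]],[[0,0,-67],[0,0,0]],[[0,0,-72],[0,0,0]],[[0,0,-76],[0,0,0]],[[0,0,-76],[0,0,0]]]';  python3 -m handwheel '[[[0,0,-5],[0,0,0]],[[0,0,-10],[0,0,0]],[[0,0,-14],[0,0,0]],[[0,0,-17],[0,0,0]],[[0,0,-18.5],[0,0,0]],[[0,0,-19.5],[0,0,0]],[[0,0,-20],[0,0,0]],[[0,0,-20],[0,0,0]]]'
```

```text
t: 14.28
ee_pos: [0.4633, 0.2959, 0.149]
eef_rot: [-3.07, 0.667, -0.0]
ft_force: [0.4, 0.5, -2.0]
grip_width: 0.159
t: 14.95
ee_pos: [0.4629, 0.2963, 0.1293]
eef_rot: [3.07, -0.665, 0.0]
ft_force: [-1.8, -0.7, 2.0]
grip_width: 0.156
```

```bash
python3 -m handwheel '[[[0,0,0],[0,0,0]],[[0,0,0],[0,0,0]],[[0,0,0],[0,0,0]],[[0,0,0],[0,0,0]],[[0,0,4],[0,0,0]],[[0,0,15],[0,0,0]],[[0,0,35],[0,0,0]],[[0,0,65],[0,0,0]],[[0,0,100],[0,0,0]],[[0,0,110],[0,0,0]]]' 40
python3 - <<'E'
from h import *
st(); print(status.get_obs()['joints'].round(3),ctrl.tip_reach); im,m=shot('side','s6')
cv2.imwrite('pics/c6.png',cv2.resize(im[300:380,270:350],None,fx=5,fy=5,interpolation=cv2.INTER_CUBIC))
E
```

```text
t: 15.78
ee_pos: [0.4648, 0.2978, 0.2448]
eef_rot: [-3.063, 0.662, -0.01]
ft_force: [1.4, 1.0, 0.4]
grip_width: 0.467
t15.78 pos [464.8 297.8 244.8] F [1.4 1.  0.4] M [ 0.08 -0.05 -0.  ] w0.467 yaw of jaw -114.4 z [ 0.008  0.006 -1.   ]
[ 0.864  0.309 -0.266  0.002 -0.987  0.279] 0.0726
```

View pics/c6.png

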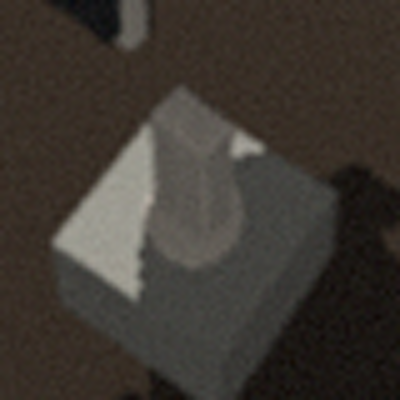

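```bash
python3 -m handwheel '[[[9,-36,0],[0,0,-6]],[[18,-72,0],[0,0,-12]],[[27,-108,0],[0,0,-18]],[[36,-144,0],[0,0,-24]],[[45,-180,0],[0,0,-30]],[[54,-216,0],[0,0,-36]],[[63,-252,0],[0,0,-42]],[[72,-288,-10],[0,0,-48]],[[81,-324,-20],[0,0,-54]],[[90,-357,-30],[0,0,-60]]]' 80; python3 -m handwheel '[[[6,-25,-5],[0,0,0]],[[8.6,-32.6,-10],[0,0,0]],[[8.6,-32.6,-10],[0,0,0]],[[8.6,-32.6,-10],[0,0,0]]]'
python3 - <<'E'
from h import *
st(); im,m=shot('wrist','w7')
for p in [(.5618,-.0934),(.554,-.0152)]:
  c,s=fitring(im,m,p);print((c*1000).round(1),s)
E
```

```text
t: 16.67
ee_pos: [0.5529, -0.0627, 0.2085]
eef_rot: [-2.32, 2.118, 0.0]
ft_force: [-0.4, -0.2, 0.4]
grip_width: 0.935
t: 17.0
ee_pos: [0.5612, -0.0931, 0.1984]
eef_rot: [2.325, -2.112, -0.002]
ft_force: [-0.9, 0.1, 0.6]
grip_width: 0.935
t17.00 pos [561.2 -93.1 198.4] F [-0.9  0.1  0.6] M [ 0.01 -0.01  0.  ] w0.935 yaw of jaw -174.5 z [-0.001  0.    -1.   ]
[561.  -92.9] 29.366318
[553.  -14.4] 47.448494
```

View pics/w7.png

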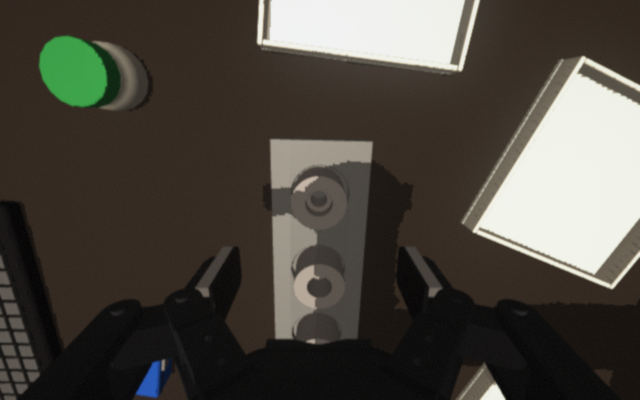

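```bash
python3 -m handwheel '[[[0.2,0,-25],[0,0,0]],[[0.2,0,-55],[0,0,0]],[[0.2,0,-80],[0,0,0]],[[0.2,0,-95],[0,0,0]],[[0.2,0,-103],[0,0,0]],[[0.2,0,-107],[0,0,0]],[[0.2,0,-107],[0,0,0]]]' 66; python3 -m handwheel '[[[0,0,0],[0,0,0]],[[0,0,0],[0,0,0]],[[0,0,0],[0,0,0]],[[0,0,0],[0,0,0]],[[0,0,0],[0,0,0]],[[0,0,0],[0,0,0]]]' 40;  python3 - <<'E'
from h import *
st()
E
```

```text
t: 17.63
ee_pos: [0.562, -0.0923, 0.0921]
eef_rot: [2.328, -2.11, 0.0]
ft_force: [0.3, 0.7, -0.5]
grip_width: 0.772
t: 18.13
ee_pos: [0.5621, -0.0929, 0.0938]
eef_rot: [-2.325, 2.11, -0.002]
ft_force: [-1.9, 3.0, 5.8]
grip_width: 0.534
t18.13 pos [562.1 -92.9  93.8] F [-1.9  3.   5.8] M [0.74 0.76 0.04] w0.534 yaw of jaw -174.4 z [ 0.002  0.    -1.   ]
```

```bash
python3 -m handwheel '[[[0,0,3],[0,0,0]],[[0,0,8],[0,0,0]],[[0,0,15],[0,0,0]],[[0,0,30],[0,0,0]],[[0,0,50],[0,0,0]],[[0,0,65],[0,0,0]],[[0,0,70],[0,0,0]],[[0,0,70],[0,0,0]]]' 30
python3 - <<'E'
from h import *
st(); im,m=shot('side','s8'); i2,m2=shot('wrist','w8')
cv2.imwrite('pics/c8.png',np.hstack([cv2.resize(im[100:260,240:400],(400,400)),cv2.resize(i2[:,120:520],(400,400))]))
E
```

```text
t: 18.8
ee_pos: [0.5626, -0.0933, 0.1639]
eef_rot: [-2.324, 2.11, -0.004]
ft_force: [0.1, -0.2, -1.4]
grip_width: 0.531
t18.80 pos [562.6 -93.3 163.9] F [ 0.1 -0.2 -1.4] M [ 0.04 -0.03 -0.01] w0.531 yaw of jaw -174.5 z [ 0.004  0.    -1.   ]
```

View pics/c8.png

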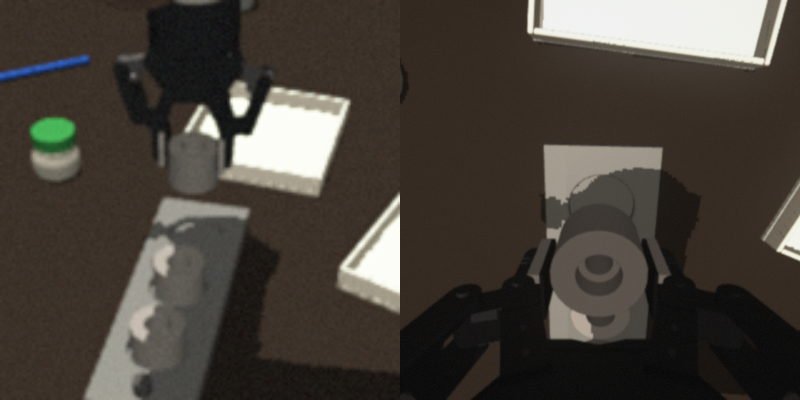

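```bash
python3 -m handwheel '[[[-3,-20,0],[0,0,0]],[[-8,-55,0],[0,0,0]],[[-13,-92,0],[0,0,0]],[[-18,-129,0],[0,0,0]],[[-23,-162,0],[0,0,0]],[[-26,-185,0],[0,0,0]],[[-27,-192,0],[0,0,0]],[[-27,-192,0],[0,0,0]],[[-27,-192,0],[0,0,0]]]'; python3 -m handwheel '[[[0,0,-15],[0,0,0]],[[0,0,-35],[0,0,0]],[[0,0,-52],[0,0,0]],[[0,0,-60],[0,0,0]],[[0,0,-64],[0,0,0]],[[0,0,-66],[0,0,0]],[[0,0,-66],[0,0,0]],[[0,0,-66],[0,0,0]]]'
```

```text
t: 19.65
ee_pos: [0.5342, -0.285, 0.1607]
eef_rot: [2.324, -2.112, -0.004]
ft_force: [-0.2, 0.2, -2.8]
grip_width: 0.53
t: 20.32
ee_pos: [0.5354, -0.2851, 0.0969]
eef_rot: [-2.326, 2.11, -0.002]
ft_force: [0.4, -0.3, -1.1]
grip_width: 0.53
```

Run:
```python
from h import *
st(); im,m=shot('side','s9');i2,m2=shot('top','t9')
cv2.imwrite('pics/c9.png',np.hstack([cv2.resize(im[100:220,280:400],(400,400)),cv2.resize(i2[140:260,390:510],(400,400))]))
```

```text
t20.32 pos [ 535.4 -285.1   96.9] F [ 0.4 -0.3 -1.1] M [-0.01 -0.   -0.02] w0.530 yaw of jaw -174.4 z [ 0.002 -0.001 -1.   ]
```

View pics/c9.png

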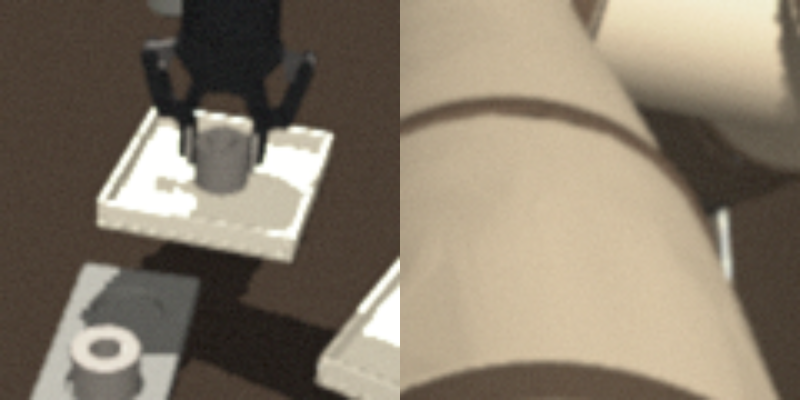

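```bash
python3 -m handwheel '[[[0,0,-2],[0,0,0]],[[0,0,-3.5],[0,0,0]],[[0,0,-4.5],[0,0,0]],[[0,0,-5.5],[0,0,0]],[[0,0,-6],[0,0,0]],[[0,0,-6],[0,0,0]],[[0,0,-6],[0,0,0]]]'; python3 -m handwheel '[[[0,0,-0.5],[0,0,0]],[[0,0,-1],[0,0,0]],[[0,0,-1],[0,0,0]],[[0,0,-1],[0,0,0]]]'
```

```text
t: 21.0
ee_pos: [0.5348, -0.2853, 0.0899]
eef_rot: [-2.326, 2.112, -0.0]
ft_force: [1.0, 0.5, -2.1]
grip_width: 0.536
t: 21.33
ee_pos: [0.5348, -0.2853, 0.0898]
eef_rot: [-2.326, 2.111, -0.001]
ft_force: [-2.3, 0.8, 5.8]
grip_width: 0.528
```

```bash
python3 -m handwheel '[[[0,0,0.7],[0,0,0]],[[0,0,0.7],[0,0,0]],[[0,0,0.7],[0,0,0]],[[0,0,0.7],[0,0,0]],[[0,0,0.7],[0,0,0]]]' 66; python3 -m handwheel '[[[0,0,5],[0,0,0]],[[0,0,15],[0,0,0]],[[0,0,35],[0,0,0]],[[0,0,65],[0,0,0]],[[0,0,100],[0,0,0]],[[0,0,130],[0,0,0]],[[-20,20,140],[0,0,0]],[[-55,35,140],[0,0,0]],[[-90,50,140],[0,0,0]],[[-125,65,140],[0,0,0]]]'; python3 -m handwheel '[[[0,0,0],[0,0,0]],[[0,0,0],[0,0,0]],[[0,0,0],[0,0,0]],[[0,0,0],[0,0,0]],[[0,0,0],[0,0,0]],[[0,0,0],[0,0,0]]]';python3 - <<'E'
from h import *
st(); im,m=shot('side','s10')
cv2.imwrite('pics/c10.png',cv2.resize(im[90:380,140:400],(700,580),interpolation=cv2.INTER_AREA))
E
```

```text
t: 21.75
ee_pos: [0.5348, -0.2853, 0.0894]
eef_rot: [2.326, -2.112, -0.0]
ft_force: [0.2, 0.7, -0.1]
grip_width: 0.776
t: 22.58
ee_pos: [0.4084, -0.2197, 0.2307]
eef_rot: [-2.325, 2.111, -0.002]
ft_force: [0.8, 1.5, 0.6]
grip_width: 0.774
t: 23.08
ee_pos: [0.4106, -0.2206, 0.2295]
eef_rot: [2.326, -2.112, -0.0]
ft_force: [0.5, -0.4, 1.1]
grip_width: 0.779
t23.08 pos [ 410.6 -220.6  229.5] F [ 0.5 -0.4  1.1] M [-0.02  0.   -0.  ] w0.779 yaw of jaw -174.5 z [-0. -0. -1.]
```

```bash
python3 - <<'E'
from h import *
im=cv2.imread('pics/s10.png');m=camera_model('side'); iw,mw=shot('wrist','w10')
for n,i,k in (('side',im,m),('wrist',iw,mw)):
  c,s=fitring(i,k,(.535,-.285),z=.042);print(n,'tray collar',(c*1000).round(1),s)
  for p in [(.5478,.0646),(.554,-.0152)]:
    c,s=fitring(i,k,p);print(n,(c*1000).round(1),s)
a=cv2.imread('pics/side0.png')[300:380,270:350].astype(int);print('gauge region diff',np.abs(cv2.blur(a-im[300:380,270:350].astype(float),(3,3))).mean())
E
python3 -c "
from plant import order;print(order.job_done())"
```

```text
side tray collar [ 536. -285.] 28.067856
side [548.   65.4] 59.866875
side [553.8 -14. ] 52.322205
wrist tray collar [ 536.2 -285. ] 44.61567
wrist [555.   58.6] 13.097476
wrist [553.5 -13.2] 31.669006
gauge region diff 30.48803240740741
the job is handed in; nothing more can be done
None
```

Run:
```python
import cv2,numpy as np
a=cv2.imread('pics/side0.png',0);b=cv2.imread('pics/s10.png',0)
for n,(y0,y1,x0,x1) in {'stand':(300,380,270,350),'tableNear':(300,380,200,260),'jar':(145,175,245,275),'box':(212,256,188,238),'keyb':(180,330,35,200)}.items():
    A,B=a[y0:y1,x0:x1],b[y0:y1,x0:x1]; print(n,A.mean(),B.mean(),cv2.matchTemplate(A,B,cv2.TM_CCOEFF_NORMED)[0,0],cv2.phaseCorrelate(np.float32(A),np.float32(B)))
print(cv2.resize(a[312:360,290:330],(20,16),interpolation=cv2.INTER_AREA));print(cv2.resize(b[312:360,290:330],(20,16),interpolation=cv2.INTER_AREA))
```

```text
stand 71.375 102.35765625 0.99005663 ((-0.36911102006567376, 0.34968256942299547), 0.9986382091045379)
tableNear 45.828125 68.81645833333333 0.0611537 ((-15.445871431337999, -18.51383138850386), 0.1389324336250623)
jar 76.26444444444445 109.75666666666666 0.9959857 ((0.15678048603718864, 0.10476397426505457), 0.8179544435607062)
box 59.279545454545456 86.3059090909091 0.99163723 ((0.09530457823823113, 0.4624510556207433), 1.0196931025187175)
keyb 77.79373737373737 111.28973737373737 0.99743146 ((0.02057923753777402, 0.022217552058577894), 0.9819328924108435)
[[ 46  47  46  46  45  46  46  45  47  46  47  47  46  48  45  46  46  48
   47  46]
 [ 47  46  47  46  46  46  48  87 102  58  46  46  46  48  46  47  47  47
   47  48]
 [ 48  46  46  48  46  59 134 183 194 169 100  52  46  44  49  46  46  47
   47  47]
 [ 47  45  46  46  54 131 189 192 195 190 190 169 101  54  46  48  45  47
   48  45]
 [ 47  47  45  54 115 110 118 162 192 192 192 193 172 102  60  45  46  46
   47  46]
 [ 48  45  62 126 151 109  87  91 122 167 189 153  98 116 142 112  73  50
   46  46]
 [ 46  73 136 153 150 115
[... 1486 characters left out ...]
 206 208
  206 194]
 [202 207 206 206 208 175 121 121 121 122 128 114 119 210 205 207 205 206
  206 206]
 [206 206 207 206 224 217 129 122 122 122 127 117 119 207 215 206 206 207
  206 207]
 [207 208 206 208 227 242 230 168 125 120 126 116 116 141 169 207 206 207
  205 206]
 [207 208 206 207 206 240 243 243 204 149 130 122 130 126 150 208 208 206
  205 208]
 [206 207 207 207 200 190 228 243 244 239 206 156 134 146 190 208 207 206
  206 179]
 [207 207 206 206 207 206 194 192 198 200 187 150 162 204 208 206 206 207
  178  99]
 [166 202 207 207 206 208 206 206 207 207 207 206 208 205 207 206 208 180
   97  82]
 [ 92 110 158 197 208 209 206 207 206 206 208 208 208 208 206 208 177  99
   81  81]]
```

The tight collar was in nest 3, farthest from the stud. It now stands upright in the right-hand white tray. I handed the job in at about 23 s of the 72 s allowed.

**Gauge tests:** I tried the gauge in nests 1, 2 and 3, in that order. In nests 1 and 2 it went home, with the flange stopping at tool height 135.3 mm. In nest 3 it stopped 12 mm below the collar top, at 149.2 mm. The highest force read while pressing the gauge was 10.5 N.

**Putting back and placing:** I stood the gauge back in its stand. I lowered the collar until it touched the tray floor (5.8 N read) and then released it.

**Last checks:**
- **Tray collar:** both the side and wrist cameras put it at about (536, -285) mm, near the tray's centre. These were measured fits; the last picture could not be viewed because the 12-picture limit was reached.
- **Good collars:** the side camera finds both still in their nests. The wrist camera's fit for collar 1 disagreed (about 10 mm off), but its score was poor, so I trust the side view.
- **Gauge and stand:** a simple picture difference came out large, and I saw that only as I handed in. A check of the saved pictures afterwards showed the final picture was just brighter overall: the stand area matches the starting picture with correlation 0.99 and under 0.5 px shift.
- **Jar and slide box:** unmoved, by the same comparison. I did not check the stage plate this way.

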